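# Tighten the scourer holder's clamp and snap its stud cap on

### The job

Wind the crank wheel of the scourer holder clockwise (seen from above) until it comes up against its stop, which takes a little over one full turn. Then take the tall grey snap cap, press it down onto the stud in the middle of the wheel until it clicks, and keep pressing until it is fully home. Finish like that, with the fingers still on the cap and pressing it down firmly; leave everything else where it stands.

Things in the scene. Friction and masses are not known exactly. Their poses are not given: they have to be found in the camera images.
- holder: Steel pot-scourer holder, fixed to the shelf: a plate 170 x 120 x 12 mm with a crank wheel above it, and on its +x side a round wire cradle (92 mm across, 68 mm high, centre 155 mm along +x) with a scourer. Origin: on the shelf surface, under the wheel's and stud's common vertical axis.
- stud_top (a point): Centre of the top of the fixed steel stud in the middle of the wheel, on its axis, 83 mm above the shelf. Stud 18 mm thick, tapering to 10 mm over the top 5 mm. Four sprung nubs, 27 mm across, have their middle 18 mm below this point; the cap's lip meets them when its underside is about 12 mm below this point.
- wheel (a joint): Crank wheel angle (rad), grows clockwise seen from above; starts at 0 to 0.85, stop (tight) at 7.35. Stays where left; turns with 2 to 3 N at the crank. Grey disc 150 mm across, rim's top 40 mm above the shelf. At value a the crank stands at angle pi - a in the holder's frame (from +x towards +y).
- crank_grip (a point): Middle of the upright crank handle on the wheel, 62 mm from the wheel's axis and 62 mm above the shelf: a black sleeve 18 mm across that spins freely on its pin, reaching from 41 to 79 mm above the shelf (pin end at 81 mm). It goes round with the wheel.
- cap: Snap cap: grey plastic, round, 36 mm across, 44 mm high, upright, open end down, loose on the shelf; narrower and taller than jar lid and plug. 30 to 55 g. Origin: centre of its underside. Bore 28 mm deep, mouth lip 22 mm across. Pushing it over the stud's nubs takes 10 to 13 N; about 20 mm down the force drops and it snaps on to a hard stop, underside 28 mm below the stud's top.
- jar_lid: Bystander: flat round grey lid, 66 mm across, 16 mm high. Origin: centre of its underside.
- plug: Bystander: black rubber sink plug, 52 mm across, 38 mm high with a small knob. Origin: centre of its underside.
- ashtray: Bystander: round glass ashtray with a bar of soap in it, 100 mm across, 30 mm high. Origin: centre of its underside.
- mug: Bystander: aluminium mug, 80 mm across, 85 mm high, handle on its +y side. Origin: centre of its underside.
- lunch_box: Bystander: yellow plastic lunch box with steel clips, 126 x 176 x 60 mm. Origin: centre of its underside.
- brush: Bystander: silicone washing-up brush, 190 mm long along its x axis, lying flat, under 50 mm high. Origin: under its middle.
Things that resemble listed ones, but are neither listed nor needed, are in the scene too. What is shaped like the cap but orange or red is not meant.

How it is judged:
On the way, in this order (a step that is already met when the one before it is completed fails the run):
1. the crank wheel is wound to its stop (above 7.15 rad) (value of joint wheel above 7.15 rad), for 0.2 s.
2. the cap is snapped over the nubs, fully home and kept pressed with over 5 N for half a second (z of cap in the frame of stud_top below -0.0265 m and horizontal distance between cap and stud_top below 0.004 m and contact force between cap and holder above 5 N), for 0.5 s.
At the end, for the whole second after the job is handed in: The wheel is still wound tight (above 7.1 rad); the cap sits upright (within 0.12 rad) and centred (within 4 mm) on the stud, its underside at least 26.5 mm below the stud's top, at rest, with the fingers on it (over 3 N) and pressing it onto the stud with over 5 N through the last second (all of step 2 and value of joint wheel above 7.1 rad and angle between cap's own z axis and vertical below 0.12 rad and linear speed of cap below 0.02 m/s and contact force between the fingers and cap above 3 N); the arm keeps its last pose, push and grip.
It fails at once if a bystander is shifted by more than 40 mm (distance of any of jar_lid, plug, ashtray, mug, lunch_box, brush from where it was at the start of the episode above 0.04 m).
It also fails if it takes over 72 s, if anything falls off the work surface, if the arm or the gripper's body presses on something with over 40 N, if the wrist force passes 120 N, or if a joint passes its speed limit or range.

### The arm

A 7-joint arm with a two-finger parallel gripper is mounted at the origin on the work surface. World frame = base frame: x ahead of the robot, y to its left, z up, the work surface at z = 0. Lengths are in m, angles in rad, forces in N, time in s.
With the tool pointing down it reaches from about 0.35 to 0.9 m from the base axis. Payload 8.1 kg.
Tool frame: the origin (TCP) lies midway between the tips of the shut fingers; the grasp point (between the pads) lies arm.grasp_offset behind it (arm.grasp_offset is the distance from the TCP to the grasp point, in m); z points along the fingers, y is the line along which they close (so a half turn about z gives the same grasp; the last joint's range is limited). The gripper opens to 92 mm and grips with 3 to 60 N. Pads are 19 mm wide; open, the fingers measure 130 mm over their backs; the gripper's body (75 mm by 190 mm) begins 47 mm behind the grasp point.
Start: joints at [-1.348, 0.434, 0.025, 1.573, -0.012, 1.134, -0.075], TCP at [0.2, 0.592, 0.227] pointing down, gripper open.
Joint ranges: [-2.62, 2.62], [-0.44, 2.09], [-1.27, 1.32], [0.08, 2.57], [-1.32, 4.46], [0.12, 2], [-2.74, 2.74]. Speed limits (rad/s): [2.22, 2.22, 3.01, 3.01, 3.14, 3.14, 3.14].

### API

Orientations are given as a rotation vector (axis times angle).
In Python, from cell import observe, imaging, arm gives the robot as it stands.
- The arm moves only by the tool apply_moves, never from a script. Its argument "commands" is a list of rows, each a list of 5 numbers: the opening in per cent of the stroke, from 0 (shut) to 100 (fully open), then the shift along the world's x, y, z in units of 0.06 m (1.0 is 0.06 m), then the turn about the world's z in units of 0.5 rad (1.0 is 0.5 rad). A call has 1 to 12 rows; each row shifts and turns the commanded pose from where the row before left it; what a row does not reach is not made up. A row lasts 1/8 s, in which the tool goes at most 62.5 mm and 10.7 degrees, less where a joint would pass 70% of its speed; a pose out of reach is approached as far as the arm can. A call with a number of a shift or a turn outside -1 to 1 is refused whole. A call with a gripper value outside its range is refused whole. The fingers move at their own pace and stop on an object; "newtons" is the grip in N (left out, the last holds). Time passes only in rows, so rows that do not move let the fingers close. It gives the time, the measured TCP pose, the force, the opening and the grip force at its end, in the units of the state.
- observe(): the state, without advancing time (a new reading comes with each control period).
- imaging.get_image(name): name is "scene" or "top" or "wrist"; returns (picture, depth): 480x640x3 uint8, red, green, blue; 480x640 float32, m along the optical axis (not along the pixel's ray), 0 where there is no reading.
- imaging.camera_params(name): a dict with "camera_matrix" (3x3 intrinsics, pixels), "origin" and "rotation" of the camera in the world; the wrist camera has in their place "tool_from_camera" (4x4, takes a point from camera to tool coordinates, whose origin is the TCP and whose axes are the flange's). Camera axes: x right, y up, looking along -z (the intrinsics and any distortion apply to the point x, -y, -z); pixel columns grow to the right and rows downward; lengths in m; the calibration is good to about 2 mm. A picture is of the moment at which its call begins: read the wrist's pose just before it. camera_params takes no time and is no camera call.
- arm.sign_off(): hands the job in; it is judged then, once.
The state is a dict: "clock": time; "joints": joint angles; "dq": joint speeds; "joint_efforts": joint torques, N m; "position": TCP position; "ee_rot": TCP orientation; "force": force on the tool from outside, world axes, zero at the start; "ft_torque": the same for the moment, N m; "width": opening from 0.0 (shut) to 1.0 (fully open); "gripper_force": force on a finger pad.
Only numpy, scipy, OpenCV 4.12 (cv2) and the standard library are available. Lean on these libraries where they do the work, as an engineer would, in place of code of your own. Each camera call takes 0.05 s, during which the arm holds its last target. There are 200 camera calls.

## Working session

There is one attempt and no reset: what is moved stays moved. The work goes in short steps, Python scripts to look and compute and a tool call to move; the robot and the scene stay as the last step left them, time stands still between calls to the robot, and variables do not carry over. Pictures are saved under pics/ and viewed, at most 10 in all, crops included, and the job is handed in when it is done.

Besides the shell and the picture viewer there is one more tool, called after "Request:" in YAML: its name, and indented under it one key for each argument. apply_moves: Moves the arm, as the interface text tells. Its arguments: {"type":"object","properties":{"commands":{"type":"array"},"newtons":{"type":"number"}},"required":["commands"]}

```bash
mkdir -p pics; ls; cat > h.py <<'E'
import numpy as np, cv2
from cell import observe, imaging, arm
from scipy.spatial.transform import Rotation as R
def grab(name):
    s=observe(); im,d=imaging.get_image(name); p=imaging.camera_params(name)
    if 'origin' in p: o=np.array(p['origin']);r=np.array(p['rotation'])
    else:
        T=np.array(p['tool_from_camera']); q=R.from_rotvec(s['ee_rot']).as_matrix()
        r=q@T[:3,:3]; o=np.array(s['position'])+q@T[:3,3]
    if r.shape!=(3,3): r=R.from_rotvec(r).as_matrix()
    return im,d,np.array(p['camera_matrix']),o,r,p
def ray(K,r,u,v,dist=None):
    x=np.linalg.inv(K)@[u,v,1.]
    return r@np.array([x[0],-x[1],-1.])
def onplane(K,o,r,u,v,z):
    d=ray(K,r,u,v); return o+d*(z-o[2])/d[2]
def cloud(d,K,o,r):
    v,u=np.mgrid[:480,:640]; x=(u-K[0,2])/K[0,0]*d; y=(v-K[1,2])/K[1,1]*d
    P=np.stack([x,-y,-d],-1)@r.T+o; P[d==0]=np.nan; return P
E
python3 - <<'E'
from h import *
s=observe(); print(s, getattr(arm,'grasp_offset',None))
for n in ['scene','top']:
    im,d,K,o,r,p=grab(n); print(n,p)
    cv2.imwrite(f'pics/{n}0.png',im[...,::-1]); np.savez(f'{n}0.npz',im=im,d=d,K=K,o=o,r=r)
E
```

```text
pics
{'clock': 0.0, 'joints': array([-1.34762686,  0.43523999,  0.02498572,  1.57410531, -0.01158844,
        1.13399562, -0.07507727]), 'dq': array([-1.20307394e-05,  8.70163894e-04,  1.15998998e-03, -9.50931703e-04,
        1.15248504e-03,  4.21793289e-04, -5.19208827e-04]), 'joint_efforts': array([-1.17816533e-03, -6.67853451e+01,  9.84041020e-01, -3.14449561e+01,
       -6.07503718e-02,  4.31913813e-02,  1.84546111e-04]), 'position': array([0.19992393, 0.59161645, 0.22593138]), 'ee_rot': array([-5.09524847e-01, -3.09989637e+00,  2.51377003e-03]), 'force': array([ 0.03943627, -0.43793776, -0.1053093 ]), 'ft_torque': array([-0.03519294,  0.01210987,  0.0013486 ]), 'gripper_force': 0.0, 'width': 1.0016236659677071} 0.0188
scene {'camera_matrix': array([[443.37788446,   0.        , 321.18582451],
       [  0.        , 443.37788446, 236.82339053],
       [  0.        ,   0.        ,   1.        ]]), 'origin': array([ 0.97946989, -0.74899489,  0.63763632]), 'rotation': array([0.98814815, 0.28891575, 0.47198904])}
top {'camera_matrix': array([[544.93117568,   0.        , 317.35384038],
       [  0.        , 544.93117568, 231.1700311 ],
       [  0.        ,   0.        ,   1.        ]]), 'origin': array([0.26930182, 0.04106823, 1.35094739]), 'rotation': array([ 0.14070279, -0.13963985, -1.55036814])}
```

View pics/scene0.png

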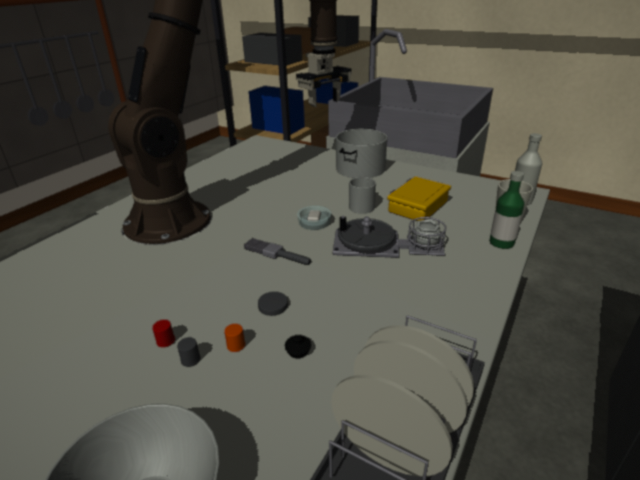

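View pics/top0.png

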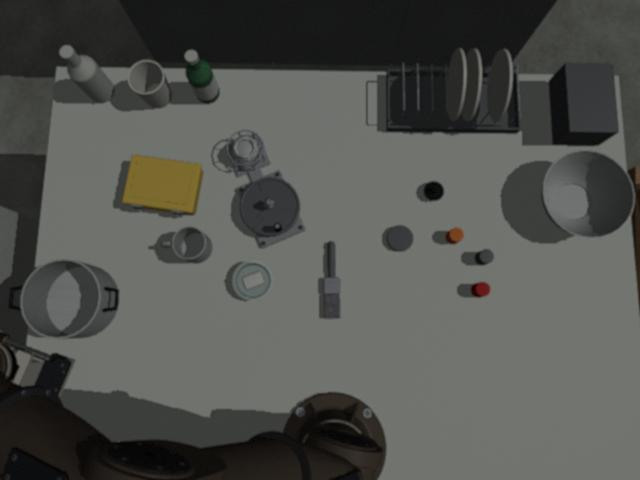

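The scene view shows the wheel at (366,235) with its black crank at (343,224), and the grey cap at (188,352). In the top view the wheel is at (270,206), the crank at (277,228), the cap at (485,257), and the cradle at (245,150).

```bash
python3 - <<'E'
from h import *
z=np.load('top0.npz');im,d,K,o,r=[z[k] for k in ['im','d','K','o','r']]
r=R.from_rotvec(r).as_matrix() if r.shape==(3,) else r
P=cloud(d,K,o,r)
for n,(u,v) in dict(cap=(485,257),wheel=(270,206),crank=(277,228),cradle=(245,150)).items():
    print(n,P[v-4:v+5:4,u-4:u+5:4].reshape(-1,3).round(3).tolist(), onplane(K,o,r,u,v,0.04).round(3))
def comp(lo,hi,box):
    u0,v0,u1,v1=box; Z=P[v0:v1,u0:u1]; m=(Z[...,2]>lo)&(Z[...,2]<hi); return Z[m],m
for n,lo,hi,box in [('cap',.035,.055,(465,240,505,275)),('disc',.03,.05,(225,165,310,250)),('tall',.06,.09,(225,165,310,250)),('table',-.02,.02,(380,260,460,300))]:
    Z,m=comp(lo,hi,box)
    print(n,len(Z),np.nanmin(Z,0).round(3),np.nanmax(Z,0).round(3),Z.mean(0).round(4))
    if n=='disc': print(cv2.minEnclosingCircle(Z[:,:2].astype(np.float32)))
    if n=='tall':
        k,l=cv2.connectedComponents(m.astype(np.uint8)); 
        for i in range(1,k): print(Z[l[m]==i].mean(0).round(4),(l==i).sum())
s=np.load('scene0.npz')
E
```

```text
cap [[0.458, -0.353, 0.044], [0.458, -0.363, 0.044], [0.459, -0.372, 0.044], [0.449, -0.353, 0.043], [0.449, -0.363, 0.042], [0.45, -0.374, 0.038], [0.439, -0.353, 0.041], [0.439, -0.363, 0.041], [0.439, -0.372, 0.041]] [ 0.449 -0.364  0.04 ]
wheel [[0.568, 0.168, 0.081], [0.568, 0.158, 0.081], [0.578, 0.152, 0.038], [0.56, 0.168, 0.072], [0.56, 0.159, 0.072], [0.569, 0.152, 0.036], [0.557, 0.171, 0.04], [0.558, 0.161, 0.039], [0.558, 0.152, 0.038]] [0.568 0.162 0.04 ]
crank [[0.523, 0.153, 0.035], [0.515, 0.14, 0.08], [0.524, 0.134, 0.035], [0.513, 0.153, 0.038], [0.505, 0.14, 0.08], [0.509, 0.132, 0.058], [0.503, 0.152, 0.038], [0.501, 0.142, 0.048], [0.503, 0.133, 0.04]] [0.513 0.143 0.04 ]
cradle [[0.714, 0.236, 0.06], [0.712, 0.226, 0.066], [0.713, 0.216, 0.064], [0.703, 0.235, 0.064], [0.704, 0.226, 0.061], [0.703, 0.216, 0.062], [0.693, 0.235, 0.063], [0.692, 0.225, 0.066], [0.693, 0.216, 0.062]] [0.711 0.229 0.04 ]
cap 182 [ 0.434 -0.384  0.035] [ 0.469 -0.348  0.051] [ 0.451  -0.3653  0.0425]
disc 2674 [0.493 0.09  0.03 ] [0.675 0.251 0.05 ] [0.5685 0.1638 0.0372]
((0.5925307869911194, 0.18190765380859375), 0.10583948343992233)
tall 140 [0.502 0.131 0.06 ] [0.665 0.241 0.089] [0.5521 0.1585 0.0748]
[0.6645 0.2414 0.0619] 1
[0.6641 0.2264 0.064 ] 9
[0.5656 0.1622 0.0749] 79
[0.5093 0.1392 0.0769] 51
table 3183 [ 0.346 -0.312 -0.012] [ 0.447 -0.113  0.01 ] [ 0.3961 -0.2114 -0.0007]
```

Request:
apply_moves:
  commands:
    - [100,0.4,-0.6,0.1,0]
    - [100,0.4,-0.6,0.1,0]
    - [100,0.4,-0.6,0,0]
    - [100,0.4,-0.6,0,0]
    - [100,0.4,-0.6,0,0]
    - [100,0.4,-0.6,0,0]
    - [60,0.4,-0.6,0,0]
    - [45,0.4,-0.6,0,0]
    - [45,0.4,-0.6,0,0]
    - [45,0.4,-0.6,0,0]
    - [45,0.4,-0.6,0,0]
    - [45,0.4,-0.6,0,0]
  newtons: 15

```text
clock: 1.6
position: [0.4885, 0.1589, 0.2386]
ee_rot: [-0.509, -3.1, 0.0]
force: [1.1, -0.1, 0.4]
width: 0.459
gripper_force: 0.0
```

```bash
python3 - <<'E'
from h import *
im,d,K,o,r,p=grab('wrist'); print(o,r.round(2).tolist(),K[0,0])
cv2.imwrite('pics/w1.png',im[...,::-1])
P=cloud(d,K,o,r); Z=P[...,2]
m=((Z>.06)&(Z<.09)).astype(np.uint8); k,l,st,c=cv2.connectedComponentsWithStats(m)
for i in range(1,k):
    if st[i,4]>60: print(st[i],P[l==i].mean(0).round(4),np.nanmedian(P[l==i],0).round(4),[ (np.percentile(P[l==i][:,j],2).round(4),np.percentile(P[l==i][:,j],98).round(4)) for j in range(3)])
E
```

```text
[0.4122212  0.1837978  0.39713018] [[0.32, -0.91, -0.28], [0.95, 0.31, 0.09], [-0.0, -0.29, 0.96]] 348.2890250018633
[ 463   87  125   97 3897] [0.4653 0.3543 0.0761] [0.4645 0.3651 0.0767] [(np.float64(0.4272), np.float64(0.5025)), (np.float64(0.3068), np.float64(0.4059)), (np.float64(0.0609), np.float64(0.0864))]
[ 542  210   98   98 5511] [0.6114 0.4068 0.0607] [0.6105 0.4064 0.0607] [(np.float64(0.568), np.float64(0.6569)), (np.float64(0.36), np.float64(0.4533)), (np.float64(0.06), np.float64(0.062))]
[302 240  18  23 336] [0.5073 0.1412 0.0773] [0.5069 0.1414 0.0795] [(np.float64(0.5008), np.float64(0.517)), (np.float64(0.1329), np.float64(0.1487)), (np.float64(0.0615), np.float64(0.0827))]
[339 282  23  25 468] [0.563  0.1638 0.0755] [0.5623 0.1639 0.0753] [(np.float64(0.5548), np.float64(0.5743)), (np.float64(0.1522), np.float64(0.1747)), (np.float64(0.0656), np.float64(0.0845))]
```

View pics/w1.png

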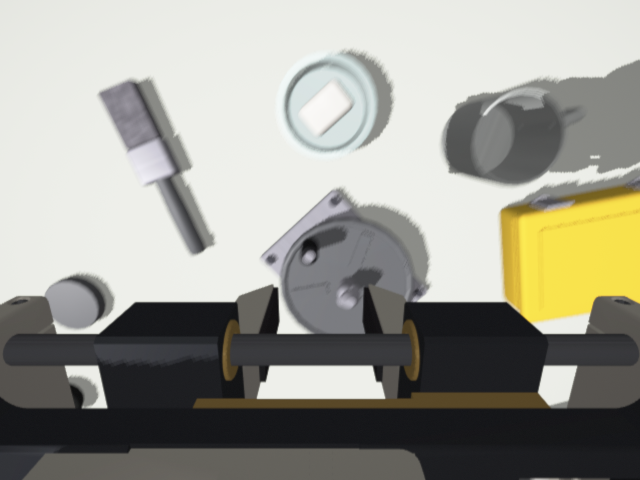

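The crank is at (310,255) and the stud at (348,292), with the fingers open over them. World positions are crank (0.509, 0.141) and axis about (0.566, 0.164), which is 62 mm apart as expected.

Request:
apply_moves:
  commands:
    - [45,0.34,-0.3,-0.4,0]
    - [45,0,0,-0.6,0]
    - [45,0,0,-0.6,0]
    - [45,0,0,-0.6,0]
    - [45,0,0,-0.4,0]
    - [45,0,0,-0.4,0]
    - [45,0,0,-0.2,0]
    - [45,0,0,0,0]
    - [45,0,0,0,0]
  newtons: 15

```text
clock: 2.78
position: [0.509, 0.1423, 0.0475]
ee_rot: [0.51, 3.099, 0.001]
force: [-0.3, 0.3, 0.7]
width: 0.451
gripper_force: 0.0
```

Request:
apply_moves:
  commands:
    - [10,0,0,0,0]
    - [10,0,0,0,0]
    - [10,0,0,0,0]
    - [10,0,0,0,0]
    - [10,0,0,0,0]
    - [10,0,0,0,0]

```text
clock: 3.52
position: [0.5085, 0.1421, 0.047]
ee_rot: [0.51, 3.1, 0.0]
force: [-1.7, -0.3, 5.9]
width: 0.189
gripper_force: 15.0
```

```bash
python3 -c "
import numpy as np
a=np.radians(202-np.arange(0,440,10)); p=np.round(62/60*np.c_[np.cos(a),np.sin(a)],4)
d=np.round(np.diff(np.round(p,2),axis=0),2)
for i in range(0,43,12): print([[10,x,y,0,0] for x,y in d[i:i+12].tolist()])"
```

```text
[[10, -0.05, 0.18, 0, 0], [10, -0.02, 0.17, 0, 0], [10, 0.01, 0.18, 0, 0], [10, 0.04, 0.18, 0, 0], [10, 0.07, 0.17, 0, 0], [10, 0.1, 0.15, 0, 0], [10, 0.12, 0.13, 0, 0], [10, 0.14, 0.11, 0, 0], [10, 0.16, 0.08, 0, 0], [10, 0.18, 0.05, 0, 0], [10, 0.17, 0.02, 0, 0], [10, 0.18, -0.01, 0, 0]]
[[10, 0.18, -0.04, 0, 0], [10, 0.17, -0.07, 0, 0], [10, 0.15, -0.1, 0, 0], [10, 0.13, -0.12, 0, 0], [10, 0.11, -0.14, 0, 0], [10, 0.08, -0.16, 0, 0], [10, 0.05, -0.18, 0, 0], [10, 0.02, -0.17, 0, 0], [10, -0.01, -0.18, 0, 0], [10, -0.04, -0.18, 0, 0], [10, -0.07, -0.17, 0, 0], [10, -0.1, -0.15, 0, 0]]
[[10, -0.12, -0.13, 0, 0], [10, -0.14, -0.11, 0, 0], [10, -0.16, -0.08, 0, 0], [10, -0.18, -0.05, 0, 0], [10, -0.17, -0.02, 0, 0], [10, -0.18, 0.01, 0, 0], [10, -0.18, 0.04, 0, 0], [10, -0.17, 0.07, 0, 0], [10, -0.15, 0.1, 0, 0], [10, -0.13, 0.12, 0, 0], [10, -0.11, 0.14, 0, 0], [10, -0.08, 0.16, 0, 0]]
[[10, -0.05, 0.18, 0, 0], [10, -0.02, 0.17, 0, 0], [10, 0.01, 0.18, 0, 0], [10, 0.04, 0.18, 0, 0], [10, 0.07, 0.17, 0, 0], [10, 0.1, 0.15, 0, 0], [10, 0.12, 0.13, 0, 0]]
```

Request:
apply_moves:
  commands:
    - [10,-0.05,0.18,0,0]
    - [10,-0.02,0.17,0,0]
    - [10,0.01,0.18,0,0]
    - [10,0.04,0.18,0,0]

```text
clock: 4.03
position: [0.5072, 0.1844, 0.047]
ee_rot: [-0.51, -3.1, 0.001]
force: [0.3, -3.8, 5.7]
width: 0.19
gripper_force: 15.0
```

Low forces, going round freely.

Request:
apply_moves:
  commands:
    - [10,0.07,0.17,0,0]
    - [10,0.1,0.15,0,0]
    - [10,0.12,0.13,0,0]
    - [10,0.14,0.11,0,0]
    - [10,0.16,0.08,0,0]
    - [10,0.18,0.05,0,0]
    - [10,0.17,0.02,0,0]
    - [10,0.18,-0.01,0,0]

```text
clock: 5.03
position: [0.5744, 0.2265, 0.047]
ee_rot: [-0.509, -3.099, 0.001]
force: [-3.1, -1.8, 6.8]
width: 0.193
gripper_force: 15.0
```

Request:
apply_moves:
  commands:
    - [10,0.18,-0.04,0,0]
    - [10,0.17,-0.07,0,0]
    - [10,0.15,-0.1,0,0]
    - [10,0.13,-0.12,0,0]
    - [10,0.11,-0.14,0,0]
    - [10,0.08,-0.16,0,0]

```text
clock: 5.78
position: [0.6232, 0.1896, 0.047]
ee_rot: [-0.508, -3.099, -0.001]
force: [-4.9, 1.3, 8.1]
width: 0.189
gripper_force: 15.0
```

Request:
apply_moves:
  commands:
    - [10,0.05,-0.18,0,0]
    - [10,0.02,-0.17,0,0]
    - [10,-0.01,-0.18,0,0]
    - [10,-0.04,-0.18,0,0]
    - [10,-0.07,-0.17,0,0]
    - [10,-0.1,-0.15,0,0]
    - [10,-0.12,-0.13,0,0]
    - [10,-0.14,-0.11,0,0]
    - [10,-0.16,-0.08,0,0]
    - [10,-0.18,-0.05,0,0]
    - [10,-0.17,-0.02,0,0]
    - [10,-0.18,0.01,0,0]

```text
clock: 7.28
position: [0.5577, 0.1034, 0.047]
ee_rot: [0.511, 3.098, -0.0]
force: [3.1, 1.7, 5.7]
width: 0.194
gripper_force: 15.0
```

Request:
apply_moves:
  commands:
    - [10,-0.18,0.04,0,0]
    - [10,-0.17,0.07,0,0]
    - [10,-0.15,0.1,0,0]
    - [10,-0.13,0.12,0,0]
    - [10,-0.11,0.14,0,0]
    - [10,-0.08,0.16,0,0]
    - [10,-0.05,0.18,0,0]
    - [10,-0.02,0.17,0,0]
    - [10,0.01,0.18,0,0]

```text
clock: 8.4
position: [0.5045, 0.1728, 0.0469]
ee_rot: [-0.511, -3.1, 0.002]
force: [1.4, -3.0, 8.2]
width: 0.19
gripper_force: 15.0
```

Request:
apply_moves:
  commands:
    - [10,0.04,0.18,0,0]
    - [10,0.07,0.17,0,0]
    - [10,0.05,0.07,0,0]
    - [10,0,0,0,0]

```text
clock: 8.9
position: [0.5142, 0.1989, 0.047]
ee_rot: [-0.509, -3.1, 0.001]
force: [-0.1, 1.4, 9.2]
width: 0.194
gripper_force: 15.0
```

Request:
apply_moves:
  commands:
    - [10,0.05,0.07,0,0]
    - [10,0.05,0.07,0,0]
    - [10,0,0,0,0]
    - [10,0,0,0,0]

```text
clock: 9.4
position: [0.5171, 0.2026, 0.0463]
ee_rot: [-0.513, -3.094, 0.011]
force: [-8.3, -11.6, 19.0]
width: 0.19
gripper_force: 15.0
```

Against the stop at 142° as predicted, with 14 N tangential reaction. Next: release, rise and go to the cap.

Request:
apply_moves:
  commands:
    - [10,0,0,0,0]
    - [45,0,0,0,0]
    - [45,0,0,0,0]
    - [45,0,0,0,0]
    - [45,0,0,0.4,0]
    - [45,0,0,0.7,0]
    - [45,0,0,0.7,0]
    - [45,0,0,0.7,0]
    - [60,-0.2,-0.7,0.2,0]
    - [75,-0.2,-0.7,0,0]
    - [75,-0.2,-0.7,0,0]
    - [75,-0.2,-0.7,0,0]

```text
clock: 10.9
position: [0.4718, 0.0385, 0.2087]
ee_rot: [-0.509, -3.1, -0.0]
force: [0.9, -0.4, -0.7]
width: 0.75
gripper_force: 0.0
```

```bash
python3 - <<'E'
from h import *
im,d,K,o,r,p=grab('top'); P=cloud(d,K,o,r)
cv2.imwrite('pics/top1.png',cv2.resize(im[120:270,200:360,::-1],None,fx=4,fy=4))
Q=P[165:250,225:310]; m=(Q[...,2]>.06)&(Q[...,2]<.09)
k,l,st,c=cv2.connectedComponentsWithStats(m.astype(np.uint8))
for i in range(1,k):
    if st[i,4]>20: 
        q=Q[l==i].mean(0); print(q.round(4),st[i,4],np.degrees(np.arctan2(q[1]-.163,q[0]-.5665)))
print(observe()['position'])
E
```

```text
[0.5655 0.1621 0.0758] 80 -137.7903619380611
[0.5168 0.1988 0.0768] 54 144.22134143258563
[0.4699583  0.03231408 0.2086432 ]
```

Request:
apply_moves:
  commands:
    - [55,-0.04,-0.7,0.1,0]
    - [55,-0.04,-0.7,0.1,0]
    - [55,-0.04,-0.7,0,0]
    - [55,-0.04,-0.7,0,0]
    - [55,-0.04,-0.7,0,0]
    - [55,-0.04,-0.7,0,0]
    - [55,-0.04,-0.7,0,0]
    - [55,-0.04,-0.7,0,0]
    - [55,0,-0.6,0,0]
    - [55,0,0,0,0]
    - [55,0,0,0,0]

```text
clock: 12.32
position: [0.4534, -0.3314, 0.2203]
ee_rot: [-0.509, -3.099, -0.001]
force: [0.1, 0.4, 0.3]
width: 0.551
gripper_force: 0.0
```

```bash
python3 - <<'E'
from h import *
im,d,K,o,r,p=grab('wrist'); P=cloud(d,K,o,r); print(observe()['position'])
cv2.imwrite('pics/w2.png',im[...,::-1])
m=(P[...,2]>.036)&(P[...,2]<.055)
k,l,st,c=cv2.connectedComponentsWithStats(m.astype(np.uint8))
for i in range(1,k):
    if st[i,4]>100:
        q=P[l==i]; q=q[q[:,2]>.04]
        if len(q)>50: print(st[i],q.mean(0).round(4),im[l==i].mean(0).round(),cv2.minEnclosingCircle(q[:,:2].astype(np.float32)))
E
```

```text
[ 0.45363648 -0.33100683  0.22042013]
[ 251  129   39   40 1204] [ 0.3705 -0.354   0.0446] [206.  51.  49.] ((0.37067317962646484, -0.3544020354747772), 0.017972083762288094)
[ 270  213   36   37 1007] [ 0.4498 -0.3659  0.0446] [117. 118. 122.] ((0.4503471255302429, -0.3663157522678375), 0.017993435263633728)
[353 239  36  35 962] [ 0.5013 -0.2951  0.0445] [229. 124.  52.] ((0.5022119879722595, -0.294818639755249), 0.018163613975048065)
[ 66 366  16  43 400] [ 0.532  -0.6557  0.0446] [91. 92. 91.] ((0.5441417694091797, -0.6604844331741333), 0.034637659788131714)
```

View pics/w2.png

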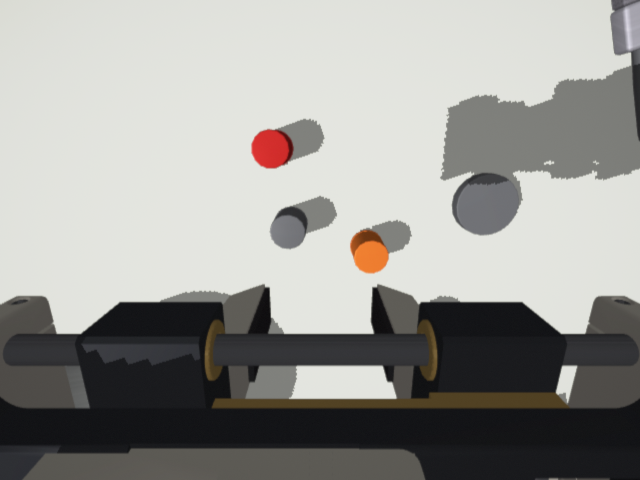

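The grey cap's top is at (289,230), between the red one (271,148) and the orange one (370,252). Its world position is (0.450, -0.366), radius 18 mm and height 44 mm, which all fit.

Request:
apply_moves:
  commands:
    - [55,-0.06,-0.58,-0.2,0]
    - [55,0,0,-0.6,0]
    - [55,0,0,-0.7,0]
    - [55,0,0,-0.7,0]
    - [55,0,0,-0.6,0]
    - [55,0,0,-0.4,0]
    - [55,0,0,-0.27,0]
    - [55,0,0,0,0]
    - [55,0,0,0,0]

```text
clock: 13.5
position: [0.4503, -0.3674, 0.0135]
ee_rot: [0.509, 3.099, -0.001]
force: [0.6, -0.5, 0.5]
width: 0.552
gripper_force: 0.0
```

Request:
apply_moves:
  commands:
    - [20,0,0,0,0]
    - [20,0,0,0,0]
    - [20,0,0,0,0]
    - [20,0,0,0,0]
    - [20,0,0,0,0]
  newtons: 45

```text
clock: 14.12
position: [0.4501, -0.3675, 0.0133]
ee_rot: [0.509, 3.099, -0.0]
force: [-0.6, 1.7, 6.8]
width: 0.382
gripper_force: 45.0
```

Request:
apply_moves:
  commands:
    - [20,0,0,0.3,0]
    - [20,0,0,0.6,0]
    - [20,0,0,0.7,0]
    - [20,0,0,0.7,0]
    - [20,0,0,0.7,0]
    - [20,0,0,0.3,0]

```text
clock: 14.88
position: [0.4501, -0.3682, 0.2143]
ee_rot: [0.51, 3.096, -0.003]
force: [0.1, 0.4, -1.2]
width: 0.378
gripper_force: 45.0
```

Request:
apply_moves:
  commands:
    - [20,0,0.4,0,0]
    - [20,0,0.7,0,0]
    - [20,0,0.8,0,0]
    - [20,0,0.9,0,0]
    - [20,0,0.9,0,0]
    - [20,0,0.9,0,0]
    - [20,0,0.9,0,0]
    - [20,0,0.9,0,0]
    - [20,0,0.9,0,0]
    - [20,0.2,0.8,0,0]
    - [20,0.2,0.5,0,0]
    - [20,0,0.2,0,0]

```text
clock: 16.38
position: [0.474, 0.1622, 0.2112]
ee_rot: [0.507, 3.1, 0.0]
force: [-0.4, -0.1, -1.7]
width: 0.382
gripper_force: 45.0
```

Request:
apply_moves:
  commands:
    - [20,0,0,0,0]
    - [20,0,0,0,0]

```text
clock: 16.62
position: [0.4734, 0.159, 0.2108]
ee_rot: [0.513, 3.099, -0.001]
force: [0.1, 0.2, -0.1]
width: 0.383
gripper_force: 45.0
```

```bash
python3 - <<'E'
from h import *
s=observe(); im,d,K,o,r,p=grab('wrist'); P=cloud(d,K,o,r); print(s['position'],s['ee_rot'],s['width'],s['force'])
cv2.imwrite('pics/w3.png',im[...,::-1])
m=(P[...,2]>.06)&(P[...,2]<.09)&(np.hypot(P[...,0]-.5665,P[...,1]-.164)<.09)
k,l,st,c=cv2.connectedComponentsWithStats(m.astype(np.uint8))
for i in range(1,k):
    if st[i,4]>60:
        q=P[l==i]; print(st[i],q.mean(0).round(4),q[:,2].max()); q=q[q[:,2]>.0785]; print(len(q),q.mean(0).round(4),cv2.minEnclosingCircle(q[:,:2].astype(np.float32)))
        T=q
# disc: points at rim height
m=(abs(P[...,2]-.039)<.004)&(np.hypot(P[...,0]-.5665,P[...,1]-.164)<.085)
q=P[m][:,:2].astype(np.float32); print('disc',len(q),cv2.minEnclosingCircle(q))
# cap held: points at z in .2-.3 near tcp
m=(abs(P[...,2]-s['position'][2]-.03)<.06)&(np.hypot(P[...,0]-s['position'][0],P[...,1]-s['position'][1])<.03)
print('held',m.sum(),P[m].mean(0) if m.any() else None)
t=imaging.get_image('top'); 
cv2.imwrite('pics/t3.png',cv2.resize(t[0][120:270,200:360,::-1],None,fx=4,fy=4))
E
```

```text
[0.4734153  0.15901798 0.2108051 ] [ 5.12512631e-01  3.09945019e+00 -7.21766443e-04] 0.38344858649637265 [ 0.13891125  0.21196042 -0.070199  ]
[370 251  22  25 416] [0.5147 0.2001 0.0768] 0.08341918284516942
258 [0.5167 0.2004 0.0804] ((0.5170014500617981, 0.20057512819766998), 0.008722497150301933)
disc 4080 ((0.5665183067321777, 0.16339023411273956), 0.07480359077453613)
held 10584 [0.46193888 0.16241691 0.24806608]
```

View pics/w3.png

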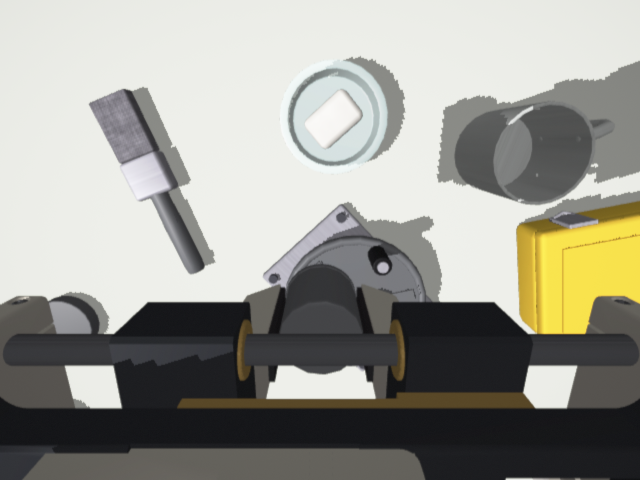

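The cap is held upright at (320,310), the crank is at (381,262), and the disc is centred at world (0.5665, 0.163) with radius 75 mm. Nothing else has moved. Next: go to just above the stud.

Request:
apply_moves:
  commands:
    - [20,0.5,0.02,0,0]
    - [20,0.6,0.02,0,0]
    - [20,0.45,0.02,0,0]
    - [20,0,0,-0.5,0]
    - [20,0,0,-0.6,0]
    - [20,0,0,-0.45,0]
    - [20,0,0,-0.2,0]
    - [20,0,0,0,0]
    - [20,0,0,0,0]

```text
clock: 17.85
position: [0.5675, 0.1643, 0.1067]
ee_rot: [0.51, 3.098, 0.001]
force: [0.4, -0.2, -0.7]
width: 0.381
gripper_force: 45.0
```

```bash
python3 - <<'E'
from h import *
im,d,K,o,r,p=grab('wrist'); P=cloud(d,K,o,r); s=observe(); print(s['position'],s['force'])
q=P[(abs(P[...,2]-s['position'][2]-.0307)<.004)&(np.hypot(P[...,0]-s['position'][0],P[...,1]-s['position'][1])<.021)]
print('captop',len(q),q.mean(0).round(4),cv2.minEnclosingCircle(q[:,:2].astype(np.float32)))
a=grab('scene'); Kx,ox,rx=a[2:5]
cv2.imwrite('pics/s4.png',cv2.resize(a[0][180:280,310:460,::-1],None,fx=5,fy=5,interpolation=cv2.INTER_CUBIC))
E
```

```text
[0.56749206 0.16442871 0.10679025] [ 0.14736377 -0.73515608 -0.39610913]
captop 2851 [0.5601 0.166  0.1377] ((0.5655912160873413, 0.16499972343444824), 0.02020084112882614)
```

View pics/s4.png

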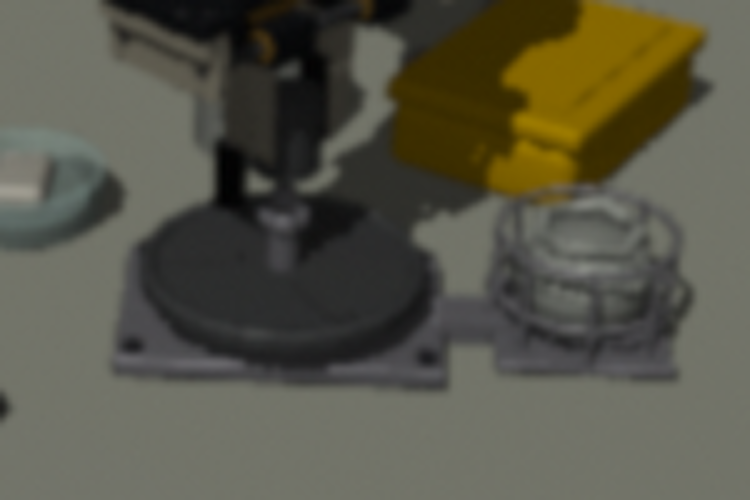

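The cap's bottom is at crop (298,165) and the stud at (283,240). I'll check whether that lean is just perspective.

```bash
python3 - <<'E'
from h import *
p=imaging.camera_params('scene');K=p['camera_matrix'];o=p['origin'];r=R.from_rotvec(p['rotation']).as_matrix()
for q in [(.5665,.1635,.05),(.5665,.1635,.08),(.5665,.1635,.115),(.5675,.1643,.115),(.5675,.1643,.095)]:
    c=r.T@(np.array(q)-o); u=K@np.array([c[0],-c[1],-c[2]])/-c[2]; print(q,u[:2].round(1),((u[:2]-[310,180])*5).round(0))
E
```

```text
(0.5665, 0.1635, 0.05) [366.4 227.6] [282. 238.]
(0.5665, 0.1635, 0.08) [366.8 217.5] [284. 188.]
(0.5665, 0.1635, 0.115) [367.2 205.4] [286. 127.]
(0.5675, 0.1643, 0.115) [367.7 205.4] [289. 127.]
(0.5675, 0.1643, 0.095) [367.5 212.3] [287. 162.]
```

The stud sits exactly where expected, and the cap's right edge at 322 minus half its 70 px width puts its centre at 287, so it is aligned. Now a small correction, then down to the nubs.

Request:
apply_moves:
  commands:
    - [20,-0.02,-0.02,0,0]
    - [20,0,0,-0.1,0]
    - [20,0,0,-0.1,0]
    - [20,0,0,-0.1,0]
    - [20,0,0,0,0]
  newtons: 55

```text
clock: 18.58
position: [0.5655, 0.1633, 0.0869]
ee_rot: [-0.509, -3.1, 0.0]
force: [1.4, 0.6, -1.3]
width: 0.381
gripper_force: 55.0
```

Request:
apply_moves:
  commands:
    - [20,0,0,-0.04,0]
    - [20,0,0,-0.04,0]
    - [20,0,0,0,0]
    - [20,0,0,0,0]

```text
clock: 19.08
position: [0.5664, 0.1638, 0.0833]
ee_rot: [0.509, 3.098, 0.002]
force: [3.6, 3.4, 4.1]
width: 0.383
gripper_force: 55.0
```

Request:
apply_moves:
  commands:
    - [20,0,0,-0.05,0]
    - [20,0,0,-0.05,0]
    - [20,0,0,-0.05,0]
    - [20,0,0,0,0]

```text
clock: 19.58
position: [0.5663, 0.1638, 0.0731]
ee_rot: [0.509, 3.098, 0.001]
force: [8.8, 4.3, -12.4]
width: 0.387
gripper_force: 55.0
```

Request:
apply_moves:
  commands:
    - [20,0,0,-0.04,0]
    - [20,0,0,-0.04,0]
    - [20,0,0,0,0]
    - [20,0,0,0,0]

```text
clock: 20.08
position: [0.5655, 0.1632, 0.0686]
ee_rot: [0.509, 3.1, -0.0]
force: [5.0, 2.4, -4.3]
width: 0.379
gripper_force: 55.0
```

Past the snap (cap is pulled down). Pressing home.

Request:
apply_moves:
  commands:
    - [20,0.01,0.01,-0.02,0]
    - [20,0,0,-0.02,0]
    - [20,0,0,0,0]
    - [20,0,0,0,0]

```text
clock: 20.58
position: [0.5656, 0.1633, 0.068]
ee_rot: [-0.51, -3.099, -0.0]
force: [-5.4, -0.7, 19.2]
width: 0.382
gripper_force: 55.0
```

Request:
apply_moves:
  commands:
    - [20,0,0,-0.01,0]
    - [20,0,0,0,0]
    - [20,0,0,0,0]
    - [20,0,0,0,0]
    - [20,0,0,0,0]
    - [20,0,0,0,0]
    - [20,0,0,0,0]
    - [20,0,0,0,0]

```text
clock: 21.58
position: [0.5657, 0.1633, 0.068]
ee_rot: [-0.51, -3.1, -0.001]
force: [-7.3, -0.7, 25.7]
width: 0.376
gripper_force: 55.0
```

```bash
python3 - <<'E'
from h import *
im,d,K,o,r,p=grab('wrist'); P=cloud(d,K,o,r); s=observe(); print(s['position'],s['force'],s['gripper_force'])
q=P[(P[...,2]>.09)&(P[...,2]<.11)&(np.hypot(P[...,0]-s['position'][0],P[...,1]-s['position'][1])<.016)]
print('captop z',len(q),np.nanmedian(q,0).round(4))
P2=grab('top'); Q=cloud(*P2[1:5])[165:250,225:310]; q=Q[(abs(Q[...,2]-.08)<.012)&(np.hypot(Q[...,0]-.517,Q[...,1]-.2)<.02)]; print('crank',q.mean(0) if len(q) else None)
a=grab('scene')
cv2.imwrite('pics/s5.png',cv2.resize(a[0][180:280,310:460,::-1],None,fx=5,fy=5,interpolation=cv2.INTER_CUBIC))
E
```

```text
[0.56567536 0.16334156 0.06795912] [-6.288561   -0.99650305 24.30655389] 55.006398966077086
captop z 1833 [0.5581 0.1651 0.0994]
crank None
```

View pics/s5.png

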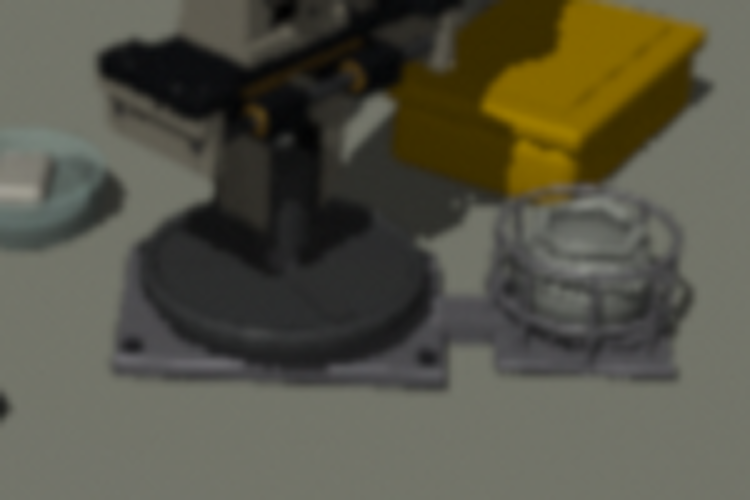

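The cap is seated over the stud at crop (290,215). Its top is at 99 mm, the expected fully home height, with a 24 N press and a 55 N grip. The wheel looks the same as before.

```bash
python3 -c "
from cell import arm; print(arm.sign_off())"
```

```text
the job is handed in; nothing more can be done
None
```

I wound the wheel to its stop and snapped the cap fully home on the stud. I handed the job in at about 22 s with the fingers gripping the cap (55 N) and pressing it down with about 24 N; the final view couldn't confirm the wheel because the crank was hidden, but it was still at the stop after release and nothing touched it since.

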